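Turn the shoe-care carousel until the polish tin faces front

ROBOT

A 7-joint arm with a two-finger parallel gripper is mounted at the origin on the work surface. World frame = base frame: x ahead of the robot, y to its left, z up, the work surface at z = 0. Lengths are in m, angles in rad, forces in N, time in s.
With the tool pointing down it reaches from about 0.4 to 0.9 m from the base axis. Payload 5.5 kg.
Tool frame: the origin (TCP) lies midway between the tips of the shut fingers; the grasp point (between the pads) lies 19 mm behind it; z points along the fingers, x is the direction in which the jaws open and shut, and the axes are right-handed (so a half turn about z gives the same grasp; the last joint's range is limited). The gripper opens to 92 mm and grips with 3 to 60 N. Pads are 19 mm wide; open, the fingers measure 130 mm over their backs; the gripper's body (75 mm by 190 mm) begins 47 mm behind the grasp point.
Start: joints at [-0.941, 0.501, -0.427, 1.55, 0.221, 1.138, -0.21], TCP at [0.233, 0.607, 0.227] pointing down, gripper open.
Joint ranges: [-2.88, 2.88], [-0.31, 2.03], [-1.54, 1.56], [0.2, 2.42], [-1.41, 4.55], [0.19, 2.02], [-2.57, 2.57]. Speed limits (rad/s): [2.57, 2.57, 3.14, 3.14, 3.14, 3.14, 3.14].

INTERFACE

Orientations are given as a unit quaternion [x, y, z, w].
In Python, from station import sense, read_camera, camera_params, finish_job, masks_of, tip_of gives the robot as it stands.
- The arm moves only by the tool carry_out, never from a script. Its argument "increments" is a list of rows, each a list of 7 numbers: the opening, from -1 (shut) to 1 (fully open), so that 0 is half open, then the shift along the tool's x, y, z in m, then the turn, a rotation vector about the tool's x, y, z in degrees. A call has 1 to 20 rows; each row shifts and turns the commanded pose from where the row before left it, along the tool's axes as they then stand; what a row does not reach is not made up. A row lasts 1/10 s, in which the tool goes at most 50 mm and 8.59 degrees, less where a joint would pass 70% of its speed; a pose out of reach is approached as far as the arm can. A call is refused whole if a number of a shift passes 0.05 or a number of a turn 8.59, either way. A call with a gripper value outside its range is refused whole. The fingers move at their own pace and stop on an object; "squeeze" is the grip in N (left out, the last holds). Time passes only in rows, so rows that do not move let the fingers close. It gives the time, the measured TCP pose, the force and the opening at its end, in the units of the state.
- sense(): the state, without advancing time (a new reading comes with each control period).
- read_camera(name): name is "scene" or "top" or "wrist"; returns the picture (420x560x3 uint8, blue, green, red); there is no depth.
- camera_params(name): a dict with "fx", "fy", "cx", "cy" (pixels), "rvec" (rotation vector, rad) and "tvec" (3), from world to camera coordinates, as OpenCV has them; the wrist camera has in their place "tool_from_camera" (4x4, takes a point from camera to tool coordinates, whose origin is the TCP and whose axes are the tool frame's). Camera axes: x right, y down, z forward; pixel columns grow to the right and rows downward; lengths in m; the calibration is good to about 2 mm. A picture is of the moment at which its call begins: read the wrist's pose just before it. camera_params takes no time and is no camera call.
- finish_job(): hands the job in, once; it reports no verdict.
Trained networks look in the newest picture that a camera, given by its name, has taken for a name from the list of things; names that differ only in an ending like _2 or _b are one class to them, and where a whole thing is asked for, a point or a joint stands for the part that bears it (a point fixed in the world has none). Each returns a list of dicts, best first, with "score" (0 to 1); they miss things now and then, are a little off and sometimes report something else, mostly with a low value. They report only what shows in the picture. A call takes as long as a camera call.
- masks_of(name, camera): "mask" (420x560 bool, what is visible of it) and "uv" ([column, row] in pixels, amid what is visible of it).
- tip_of(name, camera): "uv" ([column, row] in pixels: a listed point, or the origin of a listed thing).
The state is a dict: "time": time; "joint_pos": joint angles; "dq": joint speeds; "joint_efforts": joint torques, N m; "eef_pos": TCP position; "orientation": TCP orientation; "contact_force": force on the tool from outside, world axes, zero at the start; "torque": the same for the moment, N m; "finger_gap": finger opening in m.
Only numpy, scipy, OpenCV 4.12 (cv2) and the standard library are available. Lean on these libraries where they do the work, as an engineer would, in place of code of your own. Each camera call takes 0.05 s, during which the arm holds its last target. There are 200 camera calls.

TASK

Push the shoe-care carousel round with the fingertips, smoothly and without a jerk, until the flat polish tin stands squarely at the front, centred in line with the tongue that sticks out of the carousel's foot. Do not touch, lift or upset the things standing on the carousel, and leave the shoe tree and the shoe horn on the ledge as they are. Finish with the carousel at rest and the hand clear of it.

Things in the scene. Friction and masses are not known exactly. Their poses are not given: they have to be found in the camera images.
- carousel_base: Fixed round metal foot of the carousel; it does not move when pushed. Origin: centre of its underside on the ledge (z = 0), on the carousel's turning axis; z up. Its -x axis is the FRONT: a flat bare-metal tongue 34 mm wide and 12 mm high with a round end lies on the ledge along it, showing from the disc's edge (150 mm from the axis) out to 232 mm. The tongue faces roughly towards the robot, turned up to 40 degrees to either side.
- carousel_disc (a joint): Turn of the carousel's disc on its foot, rad, growing counter-clockwise seen from above; it can turn a full turn either way from its start without a stop. Needs about 0.12 N m (about 1 N at the rim), stays where it is left and hardly coasts.
- disc_hub (a point): Point on the turning axis at the disc's top face (z = 0.040); it turns with the disc. The disc is wood, 300 mm in diameter, 16 mm thick, its underside 24 mm above the ledge. Six equal upright steel posts for pushing stand on its rim, their axes 140 mm from the turning axis, 12 mm in diameter, 46 mm high (tops at z = 0.086), evenly spaced 60 degrees apart; one lies along this point's +x axis. The posts cannot come off.
- tin_center (a point): Centre (half-way up) of the closed flat round metal tin of shoe polish, 71 mm in diameter, 24 mm high, about 110 g: the widest and lowest thing on the disc. It stands loose on the carousel's disc. Centre about 65 to 90 mm from the turning axis; it rides along with the disc.
- jar_center (a point): Centre of the small shoe-cream jar, glass with a metal cap, 48 mm in diameter, 54 mm high; it stands loose on the carousel's disc.
- brush_center (a point): Centre (half-way up) of the small hard bristle brush, wooden back up, 62 x 36 mm, 40 mm high; it stands loose on the carousel's disc.
- tree_center (a point): Centre (36 mm above the ledge) of a wooden shoe tree, about 245 mm long, 72 mm wide and high, lying loose on the ledge on the robot's left of the carousel, roughly along x. Leave it alone.
- horn_center (a point): Middle of a grey plastic shoe horn, about 205 mm long, 42 mm wide, 10 mm high, lying loose on the ledge on the robot's right of the carousel, roughly along x. Leave it alone.

How it is judged:
At the end, for the whole second after the job is handed in: The tin's centre is at the front, within 13 mm of the line from the turning axis through the tongue; tin, jar and brush stand upright on the disc, within 112 mm of its axis; the disc is at rest (under 0.05 rad/s); shoe tree and shoe horn are within 15 mm of where they were (y of tin_center in the frame of carousel_base between -0.013 and 0.013 m and x of tin_center in the frame of carousel_base below -0.045 m and height (world z) of tin_center between 0.046 and 0.058 m and angle between each of tin_center, jar_center, brush_center's own z axis and vertical below 0.15 rad and horizontal distance between each of tin_center, jar_center, brush_center and disc_hub below 0.112 m and height (world z) of jar_center between 0.061 and 0.073 m and height (world z) of brush_center between 0.054 and 0.066 m and velocity of joint carousel_disc between -0.05 and 0.05 rad/s and distance of each of tree_center, horn_center from where it was at the start of the episode below 0.015 m); the robot touches nothing.
It fails at once if the robot touches the tin, the jar or the brush (contact force between any of the fingers, the arm and polish_tin above 0.3 N or contact force between any of the fingers, the arm and cream_jar above 0.3 N or contact force between any of the fingers, the arm and bristle_brush above 0.3 N).
It fails at once if the tin, jar or brush is lifted off the disc or tipped over (height (world z) of tin_center above 0.064 m or angle between any of tin_center, jar_center, brush_center's own z axis and vertical above 0.4 rad or height (world z) of jar_center above 0.079 m or height (world z) of brush_center above 0.072 m).
It fails at once if the carousel is jerked or spun (faster than 2.5 rad/s) (velocity of joint carousel_disc above 2.5 rad/s or velocity of joint carousel_disc below -2.5 rad/s).
It fails at once if the shoe tree or the shoe horn is shifted by more than 15 mm (distance of any of tree_center, horn_center from where it was at the start of the episode above 0.015 m).
It also fails if it takes over 72 s, if anything falls off the work surface, if the arm or the gripper's body presses on something with over 40 N, if the wrist force passes 120 N, or if a joint passes its speed limit or range.

## Working session

There is one attempt and no reset: what is moved stays moved. The work goes in short steps, Python scripts to look and compute and a tool call to move; the robot and the scene stay as the last step left them, time stands still between calls to the robot, and variables do not carry over. Pictures are saved under pics/ and viewed, about 8 in all and at most 12, crops included, and the job is handed in when it is done.

Besides the shell and the picture viewer there is one more tool, called after "Call:" in YAML: its name, and indented under it one key for each argument. carry_out: Moves the arm, as the interface text tells. Its arguments: {"type":"object","properties":{"increments":{"type":"array"},"squeeze":{"type":"number"}},"required":["increments"]}

```bash
mkdir -p pics
cat > h.py <<'E'
import numpy as np, cv2
from station import *
from scipy.spatial.transform import Rotation as R
def ray(name,uv,z):
    p=camera_params(name); uv=np.array(uv,float)
    d=np.array([(uv[0]-p['cx'])/p['fx'],(uv[1]-p['cy'])/p['fy'],1])
    M=cv2.Rodrigues(np.array(p['rvec'],float))[0]; t=np.array(p['tvec'],float).ravel()
    o=-M.T@t; w=M.T@d
    return o+w*(z-o[2])/w[2]
E
python3 - <<'E'
from h import *
s=sense(); print({k:np.round(v,3) for k,v in s.items()}, R.from_quat(s['orientation']).as_matrix().round(3))
a=read_camera('top'); b=read_camera('scene')
cv2.imwrite('pics/top0.png',a); cv2.imwrite('pics/scene0.png',b)
for n,z in [('carousel_base',0),('disc_hub',.04),('tin_center',.052),('jar_center',.067),('brush_center',.06),('tree_center',.036),('horn_center',.005)]:
    for c in('top','scene'):
        for r in tip_of(n,c)[:2]: print(n,c,round(r['score'],2),np.round(r['uv']),ray(c,r['uv'],z).round(3))
E
```

```text
{'time': np.float64(0.0), 'joint_pos': array([-0.941,  0.502, -0.427,  1.551,  0.221,  1.138, -0.21 ]), 'dq': array([ 0.   ,  0.   ,  0.   , -0.   ,  0.001, -0.001, -0.   ]), 'joint_efforts': array([ 1.0000e-03, -5.6660e+01, -5.8160e+00, -2.7911e+01, -6.9000e-02,
        3.1000e-02,  0.0000e+00]), 'eef_pos': array([0.233, 0.606, 0.226]), 'orientation': array([ 0.824,  0.566, -0.001,  0.001]), 'contact_force': array([-0.681, -0.316,  0.332]), 'torque': array([ 0.015, -0.036,  0.012]), 'finger_gap': np.float64(0.092)} [[ 0.359  0.934 -0.001]
 [ 0.934 -0.359 -0.002]
 [-0.002 -0.    -1.   ]]
carousel_base top 0.78 [297. 218.] [ 0.58 -0.07  0.  ]
carousel_base scene 0.71 [254. 239.] [ 0.6   -0.064  0.   ]
disc_hub top 0.5 [296. 216.] [ 0.579 -0.064  0.04 ]
disc_hub scene 0.83 [257. 222.] [ 0.58  -0.056  0.04 ]
disc_hub scene 0.22 [232. 229.] [ 0.607 -0.118  0.04 ]
tin_center top 0.67 [278. 190.] [ 0.646 -0.013  0.052]
tin_center scene 0.59 [272. 231.] [ 0.636 -0.015  0.052]
jar_center top 0.55 [267. 220.] [0.56  0.014 0.067]
jar_center top 0.45 [414. 232.] [ 0.538 -0.376  0.067]
jar_center scene 0.59 [286. 212.] [0.579 0.022 0.067]
brush_center top 0.53 [314. 197.] [ 0.627 -0.112  0.06 ]
brush_center scene 0.54 [234. 227.] [ 0.626 -0.112  0.06 ]
tree_center top 0.77 [113. 218.] [0.561 0.43  0.036]
tree_center scene 0.72 [438. 216.] [0.573 0.426 0.036]
horn_center top 0.81 [416. 233.] [ 0.546 -0.398  0.005]
horn_center scene 0.82 [136. 225.] [ 0.528 -0.394  0.005]
```

View pics/top0.png

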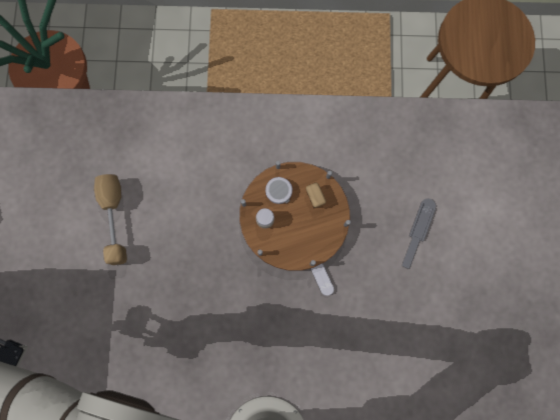

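View pics/scene0.png

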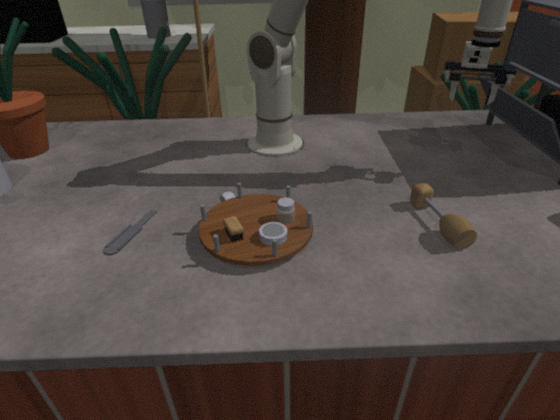

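Top view: the disc is centred near (295,216), with the tin at (279,190), jar (265,218) and brush (316,195). Posts are at (279,164), (330,174), (349,223), (314,263), (260,253) and (243,202), and the tongue ends near (326,290). The tree is at (112,218) and the horn at (419,233), both far from the disc. The scene view agrees.

Run:
```python
from h import *
a=cv2.imread('pics/top0.png')
m=masks_of('disc_hub','top')[0]; k=m['mask'].astype(np.uint8)
c=max(cv2.findContours(k,0,1)[0],key=len); h=cv2.convexHull(c)[:,0]
P=np.array([ray('top',u,.04)[:2] for u in h])
from scipy.optimize import least_squares
f=least_squares(lambda q:np.hypot(*(P-q[:2]).T)-q[2],[.58,-.066,.15],loss='soft_l1',f_scale=.002).x; print(m['score'],'disc',f.round(4))
C=f[:2]
for u in [(279,164),(330,174),(349,223),(314,263),(260,253),(243,202)]:
    p=ray('top',u,.086)[:2]-C; print('post',u,np.hypot(*p).round(3),np.degrees(np.arctan2(p[1],p[0])).round(1))
b=masks_of('carousel_base','top')
for q in b[:2]:
    v,u=np.nonzero(q['mask']); W=np.array([ray('top',t,.012)[:2] for t in zip(u,v)])-C
    r=np.hypot(*W.T); W=W[(r>.16)]; 
    if len(W): w=W.mean(0); print('tongue',q['score'],len(W),np.hypot(*w),np.degrees(np.arctan2(w[1],w[0])),r.max())
for n,z in(('tin_center',.064),('jar_center',.09),('brush_center',.08)):
    q=masks_of(n,'top')[0]; p=ray('top',q['uv'],z)[:2]-C; print(n,q['uv'],p,np.hypot(*p),np.degrees(np.arctan2(p[1],p[0])))
cv2.imwrite('pics/c0.png',cv2.resize(a[145:305,225:365],None,fx=3.7,fy=3.7,interpolation=cv2.INTER_CUBIC))
```

```text
0.72 disc [ 0.5826 -0.0586  0.1497]
post (279, 164) 0.134 19.1
post (330, 174) 0.138 -41.7
post (349, 223) 0.145 -101.0
post (314, 263) 0.144 -158.8
post (260, 253) 0.142 142.0
post (243, 202) 0.138 81.2Traceback (most recent call last):
  File "<stdin>", line 13, in <module>
  File "h.py", line 5, in ray
    p=camera_params(name); uv=np.array(uv,float)
ValueError: time passes only in moves, steps and waits
```

```bash
cat > h.py <<'E'
import numpy as np, cv2
from station import *
from scipy.spatial.transform import Rotation as R
_p={}
def ray(name,uv,z):
    if name not in _p: _p[name]=camera_params(name)
    p=_p[name]; uv=np.atleast_2d(np.array(uv,float))
    d=np.c_[(uv[:,0]-p['cx'])/p['fx'],(uv[:,1]-p['cy'])/p['fy'],np.ones(len(uv))]
    M=cv2.Rodrigues(np.array(p['rvec'],float))[0]; t=np.array(p['tvec'],float).ravel()
    o=-M.T@t; w=d@M
    return np.squeeze(o+w*((z-o[2])/w[:,2])[:,None])
def pol(p): return np.hypot(p[0],p[1]).round(4),np.degrees(np.arctan2(p[1],p[0])).round(1)
E
cat > look.py <<'E'
import sys
from h import *
C=np.array([float(sys.argv[1]),float(sys.argv[2])])
a=read_camera('top')
b=masks_of('carousel_base','top')
for q in b[:2]:
    v,u=np.nonzero(q['mask']); W=ray('top',np.c_[u,v],.012)[:,:2]-C
    r=np.hypot(*W.T); W=W[(r>.16)]
    if len(W): print('tongue',round(q['score'],2),len(W),pol(W.mean(0)),r.max().round(3))
for n,z in(('tin_center',.064),('jar_center',.09),('brush_center',.08)):
    for q in masks_of(n,'top')[:1]: print(n,'mask',np.round(q['uv']),pol(ray('top',q['uv'],z)[:2]-C))
    for q in tip_of(n,'top')[:1]: print(n,'tip',np.round(q['uv']),pol(ray('top',q['uv'],z-.012)[:2]-C))
cv2.imwrite('pics/%s.png'%sys.argv[3],cv2.resize(a[145:305,225:365],None,fx=3.7,fy=3.7,interpolation=cv2.INTER_CUBIC))
E
python3 look.py .5826 -.0586 c0
```

```text
tongue 0.91 353 (np.float64(0.1866), np.float64(-154.7)) 0.231
tin_center tip [277. 190.] (np.float64(0.0809), np.float64(36.6))
jar_center mask [265. 219.] (np.float64(0.0803), np.float64(107.1))
jar_center tip [268. 219.] (np.float64(0.0729), np.float64(106.5))
brush_center mask [315. 195.] (np.float64(0.0706), np.float64(-49.1))
brush_center tip [314. 198.] (np.float64(0.0652), np.float64(-51.4))
```

View pics/c0.png

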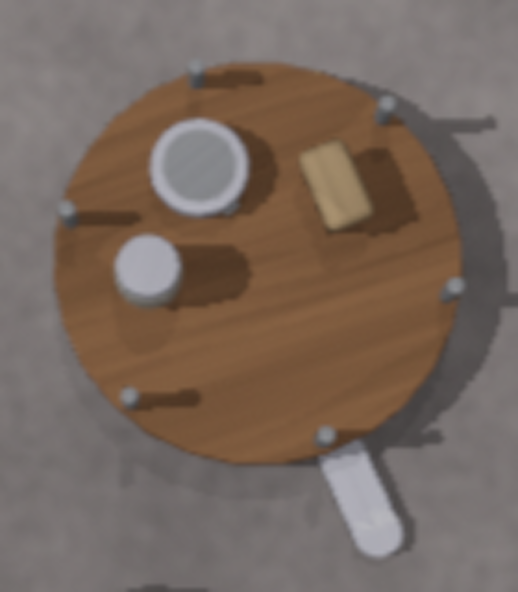

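Run:
```python
from h import *
from scipy.optimize import least_squares
f=lambda q:(np.array(q)+.5)/3.7-.5+[225,145]
P=ray('top',f([(196,70),(387,102),(456,286),(326,434),(129,396),(67,208)]),.086)[:,:2]
k=np.radians([0,-60,-120,-180,-240,-300])
s=least_squares(lambda q:(q[:2]+.14*np.c_[np.cos(q[2]+k),np.sin(q[2]+k)]-P).ravel(),[.58,-.06,.33])
C=s.x[:2];print('C',C,'post0',np.degrees(s.x[2]),'res',(s.fun*1e3).round(1))
print('disc ctr',ray('top',f((258,263.5)),.04), 'free r', np.hypot(*(P-P.mean(0)).T).mean(), P.mean(0))
for u in [(377,540),(343,455)]: print('tongue',pol(ray('top',f(u),.012)[:2]-C))
print('tin',pol(ray('top',f((200,166)),.064)[:2]-C),'jar',pol(ray('top',f((149,267)),.094)[:2]-C),'brush',pol(ray('top',f((337,185)),.08)[:2]-C))
```

```text
C [ 0.58185556 -0.05927205] post0 20.25607725013424 res [ 2.6  0.1 -1.  -0.4  0.3  0.5 -0.7 -0.5  0.  -0.1 -1.2  0.4]
disc ctr [ 0.57869044 -0.05981302  0.04      ] free r 0.13959572873698925 [ 0.58185556 -0.05927205]
tongue (np.float64(0.2192), np.float64(-155.4))
tongue (np.float64(0.1535), np.float64(-154.4))
tin (np.float64(0.0767), np.float64(34.7)) jar (np.float64(0.08), np.float64(102.6)) brush (np.float64(0.0725), np.float64(-48.5))
```

Call:
carry_out:
  increments:
    - [-0.2,-0.01,0.017,0,0,0,0]
    - [-0.2,-0.02,0.034,0,0,0,0]
    - [-0.2,-0.021,0.035,0,0,0,0]
    - [-0.2,-0.021,0.035,0,0,0,0]
    - [-0.2,-0.021,0.035,0,0,0,0]
    - [-0.2,-0.021,0.035,0,0,0,0]
    - [-0.2,-0.021,0.035,0,0,0,0]
    - [-0.2,-0.021,0.035,0,0,0,0]
    - [-0.2,-0.021,0.035,0,0,0,0]
    - [-0.2,-0.021,0.035,0,0,0,0]
    - [-0.2,-0.021,0.035,0,0,0,0]
    - [-0.2,-0.021,0.035,0,0,0,0]
    - [-0.2,-0.021,0.035,0,0,0,0]
    - [-0.2,-0.021,0.035,0,0,0,0]
    - [-0.2,-0.021,0.035,0,0,0,0]
    - [-0.2,-0.021,0.035,0,0,0,0]
    - [-0.2,-0.021,0.035,0,0,0,0]
    - [-0.2,-0.021,0.035,0,0,0,0]
    - [-0.2,-0.021,0.035,0,0,0,0]
    - [-0.2,-0.014,0.028,0,0,0,0]

```text
time: 3.3
eef_pos: [0.7195, -0.0128, 0.2266]
orientation: [0.825, 0.565, -0.0, 0.001]
contact_force: [-0.0, 1.0, -0.5]
finger_gap: 0.0367
```

Call:
carry_out:
  increments:
    - [-0.2,0,0,0,0,0,8]
    - [-0.2,0,0,0,0,0,8]
    - [-0.2,0,0,0,0,0,8]
    - [-0.2,0,0,0,0,0,8]
    - [-0.2,0,0,0,0,0,8]
    - [-0.2,0,0,0,0,0,8]
    - [-0.2,0,0,0,0,0,8]
    - [-0.2,0,0,0,0,0,8]
    - [-0.2,0,0,0,0,0,8]
    - [-0.2,0,0,0,0,0,8]
    - [-0.2,0,0,0,0,0,8]
    - [-0.2,0,0,0,0,0,8]
    - [-0.2,0,0,0,0,0,8]
    - [-0.2,0,0,0,0,0,8]
    - [-0.2,0,0,0,0,0,8]
    - [-0.2,0,0,0,0,0,8]
    - [-0.2,0,0,0,0,0,8]
    - [-0.2,0,0,0,0,0,3]
    - [-0.2,0,0,0,0,0,0]
    - [-0.2,0,0,0,0,0,0]

```text
time: 5.3
eef_pos: [0.7184, -0.009, 0.2266]
orientation: [0.82, -0.573, -0.0, 0.0]
contact_force: [-1.3, -0.4, 0.5]
finger_gap: 0.0365
```

```bash
cat > st.py <<'E'
from h import *
C=np.array([.581,-.0595])
s=sense(); M=R.from_quat(s['orientation']).as_matrix()
print('t',s['time'].round(2),'p',s['eef_pos'].round(4),'q',np.round(s['joint_pos'],2),'F',np.round(s['contact_force'],1),'gap',s['finger_gap'].round(3),'tilt',M[:,2].round(3),'yaw x',np.degrees(np.arctan2(M[1,0],M[0,0])).round(1),'pol',pol(s['eef_pos'][:2]-C))
E
python3 st.py
python3 - <<'E'
from h import *
s=sense(); a=read_camera('wrist'); p=camera_params('wrist'); print(p)
M=R.from_quat(s['orientation']).as_matrix(); T=np.array(p['tool_from_camera'])
C=np.array([.581,-.0595])
def proj(w):
    t=M.T@(w-s['eef_pos']); c=np.linalg.inv(T)@np.r_[t,1]; return int(p['fx']*c[0]/c[2]+p['cx']),int(p['fy']*c[1]/c[2]+p['cy'])
for k in range(-1,2):
    f=np.radians(20+60*k)
    cv2.circle(a,proj(np.r_[C+.14*np.array([np.cos(f),np.sin(f)]),.086]),4,(0,0,255),1)
cv2.circle(a,proj(np.r_[C,.04]),4,(255,0,0),1)
cv2.imwrite('pics/w0.png',a)
E
```

```text
{'fx': 328.033110442616, 'fy': 328.033110442616, 'cx': 281.99658689064853, 'cy': 210.47350838292476, 'tool_from_camera': array([[ 1.00000000e+00,  1.98295666e-05,  1.72364010e-05,
        -8.75366057e-04],
       [-2.41225655e-05,  9.52916449e-01,  3.03232980e-01,
        -8.27619487e-02],
       [-1.04118714e-05, -3.03232980e-01,  9.52916450e-01,
        -1.57896474e-01],
       [ 0.00000000e+00,  0.00000000e+00,  0.00000000e+00,
         1.00000000e+00]])}Traceback (most recent call last):
  File "st.py", line 4, in <module>
    print('t',s['time'].round(2),'p',s['eef_pos'].round(4),'q',np.round(s['joint_pos'],2),'F',np.round(s['contact_force'],1),'gap',s['finger_gap'].round(3),'tilt',M[:,2].round(3),'yaw x',np.degrees(np.arctan2(M[1,0],M[0,0])).round(1),'pol',pol(s['eef_pos'][:2]-C))
              ^^^^^^^^^^^^^^^
AttributeError: 'float' object has no attribute 'round'
```

View pics/w0.png

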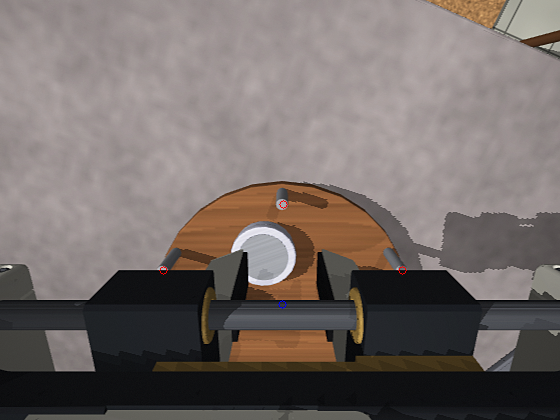

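The wrist picture shows the tin at (265,255) and the nearest post top at (282,203). That is where my calibration predicted it (red circle), so I can descend around this post.

Call:
carry_out:
  increments:
    - [-0.2,0,0,0.02,0,0,0]
    - [-0.2,0,0,0.03,0,0,0]
    - [-0.2,0,0,0.03,0,0,0]
    - [-0.2,0,0,0.03,0,0,0]
    - [-0.2,0,0,0.02,0,0,0]
    - [-0.2,0,0,0.015,0,0,0]
    - [-0.2,0,0,0.015,0,0,0]
    - [-0.2,0,0,0.01,0,0,0]
    - [-0.2,0,0,0,0,0,0]
    - [-0.2,0,0,0,0,0,0]

```text
time: 6.35
eef_pos: [0.7189, -0.0093, 0.0572]
orientation: [0.819, -0.574, 0.0, -0.0]
contact_force: [-0.1, -0.6, 0.3]
finger_gap: 0.0367
```

```bash
sed -i "s/s\['time'\].round(2)/s['time']/; s/s\['finger_gap'\].round(3)/s['finger_gap']/; s/s\['eef_pos'\].round(4)/np.round(s['eef_pos'],4)/" h.py st.py; python3 st.py
python3 - <<'E'
from h import *
cv2.imwrite('pics/w1.png',read_camera('wrist'))
E
```

```text
t 6.35 p [ 0.7189 -0.0093  0.0572] q [-0.22  0.78  0.3   1.49 -0.27  0.91 -1.06] F [-0.1 -0.6  0.3] gap 0.03671118171370216 tilt [ 0.001  0.    -1.   ] yaw x -70.0 pol (np.float64(0.1468), np.float64(20.0))
```

View pics/w1.png

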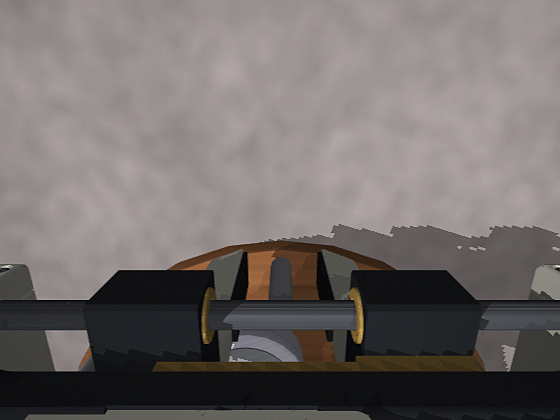

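The post stands between the fingers at (281,278) with the tin clear. I'll close to about 20 mm around it without gripping, and start the arc slowly.

Call:
carry_out:
  increments:
    - [-0.56,0,0,0,0,0,0]
    - [-0.56,0,0,0,0,0,0]
    - [-0.56,0,0,0,0,0,0]
    - [-0.56,-0.0013,0,0,0,0,-0.5]
    - [-0.56,-0.0013,0,0,0,0,-0.5]
    - [-0.56,-0.0013,0,0,0,0,-0.5]
    - [-0.56,-0.0013,0,0,0,0,-0.5]
    - [-0.56,-0.0013,0,0,0,0,-0.5]
    - [-0.56,-0.0025,0,0,0,0,-1]
    - [-0.56,-0.0038,0.0001,0,0,0,-1.5]
    - [-0.56,-0.0051,0.0001,0,0,0,-2]
    - [-0.56,-0.0064,0.0001,0,0,0,-2.5]
    - [-0.56,-0.0064,0.0001,0,0,0,-2.5]
    - [-0.56,-0.0064,0.0001,0,0,0,-2.5]
    - [-0.56,-0.0064,0.0001,0,0,0,-2.5]
    - [-0.56,-0.0064,0.0001,0,0,0,-2.5]
    - [-0.56,-0.0051,0.0001,0,0,0,-2]
    - [-0.56,-0.0038,0.0001,0,0,0,-1.5]
    - [-0.56,-0.0025,0,0,0,0,-1]
    - [-0.56,0,0,0,0,0,0]

```text
time: 8.4
eef_pos: [0.6861, 0.0431, 0.0567]
orientation: [0.921, -0.39, -0.0, -0.0]
contact_force: [-0.3, -0.4, -0.0]
finger_gap: 0.0204
```

```bash
python3 st.py
python3 - <<'E'
from h import *
a=read_camera('top'); w=read_camera('wrist')
o=np.hstack([cv2.resize(a[145:305,225:365],(367,420),interpolation=cv2.INTER_CUBIC),w[:,100:480]])
cv2.imwrite('pics/m1.png',o)
E
```

```text
t 8.4 p [0.6861 0.0431 0.0567] q [-0.24  0.72  0.2   1.58 -0.17  0.86 -0.78] F [-0.3 -0.4 -0. ] gap 0.020355340195719333 tilt [-0.     0.001 -1.   ] yaw x -46.0 pol (np.float64(0.1469), np.float64(44.3))
```

View pics/m1.png

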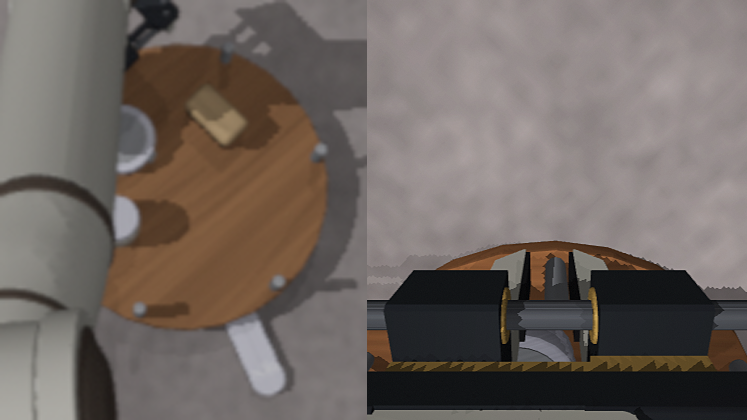

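The disc is following: the whole carousel has turned about 22°, and the post stays between the fingers at right. Continuing the arc.

Call:
carry_out:
  increments:
    - [-0.56,-0.0025,0,0,0,0,-1]
    - [-0.56,-0.0038,0.0001,0,0,0,-1.5]
    - [-0.56,-0.0051,0.0001,0,0,0,-2]
    - [-0.56,-0.0064,0.0001,0,0,0,-2.5]
    - [-0.56,-0.0064,0.0001,0,0,0,-2.5]
    - [-0.56,-0.0064,0.0001,0,0,0,-2.5]
    - [-0.56,-0.0064,0.0001,0,0,0,-2.5]
    - [-0.56,-0.0064,0.0001,0,0,0,-2.5]
    - [-0.56,-0.0064,0.0001,0,0,0,-2.5]
    - [-0.56,-0.0064,0.0001,0,0,0,-2.5]
    - [-0.56,-0.0064,0.0001,0,0,0,-2.5]
    - [-0.56,-0.0064,0.0001,0,0,0,-2.5]
    - [-0.56,-0.0064,0.0001,0,0,0,-2.5]
    - [-0.56,-0.0064,0.0001,0,0,0,-2.5]
    - [-0.56,-0.0064,0.0001,0,0,0,-2.5]
    - [-0.56,-0.0064,0.0001,0,0,0,-2.5]
    - [-0.56,-0.0064,0.0001,0,0,0,-2.5]
    - [-0.56,-0.0064,0.0001,0,0,0,-2.5]
    - [-0.56,-0.0064,0.0001,0,0,0,-2.5]
    - [-0.56,-0.0064,0.0001,0,0,0,-2.5]

```text
time: 10.5
eef_pos: [0.5782, 0.088, 0.0569]
orientation: [1.0, 0.01, 0.0, -0.0]
contact_force: [1.2, -0.2, -0.0]
finger_gap: 0.02
```

```bash
python3 st.py
```

```text
t 10.5 p [0.5782 0.088  0.0569] q [-0.19  0.57 -0.01  1.85  0.01  0.73 -0.18] F [ 1.2 -0.2 -0. ] gap 0.020022283675702534 tilt [ 0.  0. -1.] yaw x 1.2 pol (np.float64(0.1475), np.float64(91.1))
```

Call:
carry_out:
  increments:
    - [-0.56,-0.0064,0.0005,0,0,0,-2.5]
    - [-0.56,-0.0064,0.0005,0,0,0,-2.5]
    - [-0.56,-0.0064,0.0005,0,0,0,-2.5]
    - [-0.56,-0.0064,0.0005,0,0,0,-2.5]
    - [-0.56,-0.0064,0.0005,0,0,0,-2.5]
    - [-0.56,-0.0064,0.0002,0,0,0,-2.5]
    - [-0.56,-0.0064,0.0001,0,0,0,-2.5]
    - [-0.56,-0.0064,0.0001,0,0,0,-2.5]
    - [-0.56,-0.0064,0.0002,0,0,0,-2.5]
    - [-0.56,-0.0064,0.0001,0,0,0,-2.5]
    - [-0.56,-0.0064,0.0001,0,0,0,-2.5]
    - [-0.56,-0.0064,0.0002,0,0,0,-2.5]
    - [-0.56,-0.0064,0.0001,0,0,0,-2.5]
    - [-0.56,-0.0064,0.0001,0,0,0,-2.5]
    - [-0.56,-0.0064,0.0002,0,0,0,-2.5]
    - [-0.56,-0.0064,0.0001,0,0,0,-2.5]
    - [-0.56,-0.0064,0.0001,0,0,0,-2.5]
    - [-0.56,-0.0064,0.0001,0,0,0,-2.5]
    - [-0.56,-0.0064,0.0001,0,0,0,-2.5]
    - [-0.56,-0.0064,0.0001,0,0,0,-2.5]

```text
time: 12.5
eef_pos: [0.467, 0.0323, 0.057]
orientation: [0.902, 0.432, 0.0, 0.0]
contact_force: [1.1, 0.3, -0.3]
finger_gap: 0.0205
```

```bash
python3 st.py
```

```text
t 12.5 p [0.467  0.0323 0.057 ] q [ 0.07  0.42 -0.23  2.13  0.16  0.61  0.62] F [ 1.1  0.3 -0.3] gap 0.02048973159698475 tilt [ 0.001  0.    -1.   ] yaw x 51.2 pol (np.float64(0.1463), np.float64(141.2))
```

Call:
carry_out:
  increments:
    - [-0.56,-0.0064,0.0002,0,0,0,-2.5]
    - [-0.56,-0.0064,0.0001,0,0,0,-2.5]
    - [-0.56,-0.0064,0.0002,0,0,0,-2.5]
    - [-0.56,-0.0064,0.0001,0,0,0,-2.5]
    - [-0.56,-0.0064,0.0002,0,0,0,-2.5]
    - [-0.56,-0.0064,0.0001,0,0,0,-2.5]
    - [-0.56,-0.0064,0.0002,0,0,0,-2.5]
    - [-0.56,-0.0064,0.0001,0,0,0,-2.5]
    - [-0.56,-0.0064,0.0002,0,0,0,-2.5]
    - [-0.56,-0.0064,0.0001,0,0,0,-2.5]
    - [-0.56,-0.0064,0.0002,0,0,0,-2.5]
    - [-0.56,-0.0064,0.0001,0,0,0,-2.5]
    - [-0.56,-0.0064,0.0001,0,0,0,-2.5]
    - [-0.56,-0.0064,0.0001,0,0,0,-2.5]
    - [-0.56,-0.0051,0.0001,0,0,0,-2]
    - [-0.56,-0.0051,0.0001,0,0,0,-2]
    - [-0.56,-0.0038,0,0,0,0,-1.5]
    - [-0.56,-0.0025,0,0,0,0,-1]
    - [-0.56,-0.0013,0,0,0,0,-0.5]
    - [-0.56,0,0,0,0,0,0]

```text
time: 14.5
eef_pos: [0.4344, -0.0681, 0.0568]
orientation: [0.688, 0.725, -0.0, -0.0]
contact_force: [-0.7, 0.5, 0.2]
finger_gap: 0.0203
```

```bash
python3 st.py; python3 look.py .581 -.0595 c2
python3 - <<'E'
from h import *
o=np.hstack([cv2.resize(cv2.imread('pics/c2.png'),(367,420)),read_camera('wrist')[:,100:480]])
cv2.imwrite('pics/m2.png',o)
E
```

```text
t 14.5 p [ 0.4344 -0.0681  0.0568] q [ 0.43  0.4  -0.39  2.19  0.27  0.6   1.47] F [-0.7  0.5  0.2] gap 0.02028205877564628 tilt [-0. -0. -1.] yaw x 93.0 pol (np.float64(0.1468), np.float64(-176.6))
tongue 0.62 18 (np.float64(0.1478), np.float64(-9.3)) 0.165
tin_center mask [298. 231.] (np.float64(0.0491), np.float64(-168.7))
tin_center tip [300. 241.] (np.float64(0.0746), np.float64(-168.1))
jar_center mask [325. 217.] (np.float64(0.0787), np.float64(-99.8))
jar_center tip [329. 218.] (np.float64(0.0914), np.float64(-97.6))
brush_center mask [267. 225.] (np.float64(0.0797), np.float64(116.4))
brush_center tip [270. 225.] (np.float64(0.0741), np.float64(117.2))
```

View pics/m2.png

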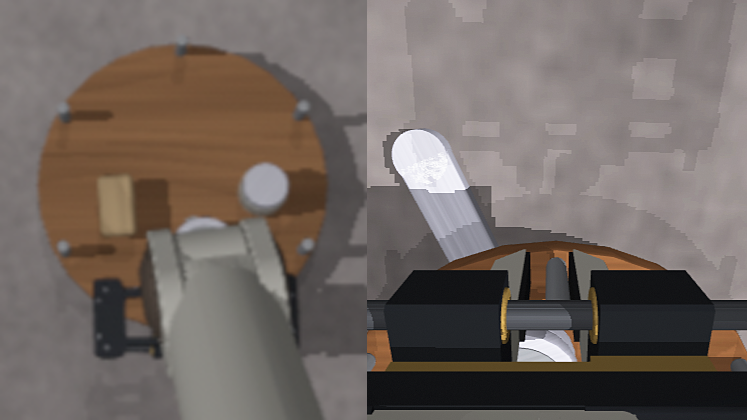

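Run:
```python
from h import *
f=lambda q:(np.array(q)+.5)/2.6218-.5+[225,145]
for u in [(181,45),(303,106),(307,243),(64,244),(64,108)]: print(pol(ray('top',f(u),.086)[:2]-[.5819,-.0593]))
```

```text
(np.float64(0.1346), np.float64(2.4))
(np.float64(0.1397), np.float64(-58.0))
(np.float64(0.1388), np.float64(-118.0))
(np.float64(0.1381), np.float64(121.6))
(np.float64(0.1388), np.float64(61.8))
```

Disc turned about 162° by the posts; the tin is near 197° and the tongue at 205°. I'll push the last ~8.3°, open the fingers off the post and lift.

Call:
carry_out:
  increments:
    - [-0.56,-0.0013,0,0,0,0,-0.5]
    - [-0.56,-0.0025,0,0,0,0,-1]
    - [-0.56,-0.0038,0.0001,0,0,0,-1.5]
    - [-0.56,-0.0038,0.0001,0,0,0,-1.5]
    - [-0.56,-0.0038,0.0001,0,0,0,-1.5]
    - [-0.56,-0.0025,0,0,0,0,-1]
    - [-0.56,-0.002,0,0,0,0,-0.8]
    - [-0.56,-0.0013,0,0,0,0,-0.5]
    - [-0.56,0,0,0,0,0,0]
    - [-0.56,0.002,0,0,0,0,0]
    - [-0.3,0.001,0,0,0,0,0]
    - [-0.3,0,0,0,0,0,0]
    - [-0.3,0,0,0,0,0,0]
    - [-0.3,0,0,-0.01,0,0,0]
    - [-0.3,0,0,-0.02,0,0,0]
    - [-0.3,0,0,-0.03,0,0,0]
    - [-0.3,0,0,-0.04,0,0,0]
    - [-0.3,0,0,-0.04,0,0,0]
    - [-0.3,0,0,-0.02,0,0,0]
    - [-0.3,0,0,0,0,0,0]

```text
time: 16.95
eef_pos: [0.439, -0.0864, 0.2205]
orientation: [0.634, 0.773, 0.001, 0.003]
contact_force: [0.5, -0.2, 0.2]
finger_gap: 0.0321
```

```bash
python3 st.py
```

```text
t 16.95 p [ 0.439  -0.0864  0.2205] q [ 0.62  0.14 -0.52  2.05  0.08  0.97  1.82] F [ 0.5 -0.2  0.2] gap 0.032108571957561234 tilt [ 0.007 -0.003 -1.   ] yaw x 101.3 pol (np.float64(0.1445), np.float64(-169.3))
```

Call:
carry_out:
  increments:
    - [-0.3,0.016,0.003,0,0,0,0]
    - [-0.3,0.033,0.007,0,0,0,0]
    - [-0.3,0.033,0.007,0,0,0,0]
    - [-0.3,0.033,0.007,0,0,0,0]
    - [-0.3,0.033,0.007,0,0,0,0]
    - [-0.3,0.033,0.007,0,0,0,0]
    - [-0.3,0.033,0.007,0,0,0,0]
    - [-0.3,0.033,0.007,0,0,0,0]
    - [-0.3,0.033,0.007,0,0,0,0]
    - [-0.3,0.033,0.007,0,0,0,0]
    - [-0.3,0.033,0.007,0,0,0,0]
    - [-0.3,0.033,0.007,0,0,0,0]
    - [-0.3,0.016,0.003,0,0,0,0]
    - [-0.3,0,0,0,0,0,0]

```text
time: 18.35
eef_pos: [0.439, 0.3204, 0.216]
orientation: [0.632, 0.775, -0.0, -0.001]
contact_force: [1.0, -0.3, 0.2]
finger_gap: 0.032
```

```bash
python3 st.py; python3 look.py .5819 -.0593 c3
python3 - <<'E'
from h import *
for n,z in(('tree_center',.036),('horn_center',.005)):
    for q in tip_of(n,'top')[:1]: print(n,q['score'],ray('top',q['uv'],z).round(3))
E
```

```text
t 18.35 p [0.439  0.3204 0.216 ] q [-0.08  0.38 -0.74  1.82  0.29  1.05  0.84] F [ 1.  -0.3  0.2] gap 0.03198511675387609 tilt [-0.002  0.002 -1.   ] yaw x 101.6 pol (np.float64(0.4056), np.float64(110.5))
tongue 0.59 348 (np.float64(0.1883), np.float64(-154.9)) 0.229
tin_center mask [308. 240.] (np.float64(0.0809), np.float64(-152.3))
tin_center tip [306. 240.] (np.float64(0.0766), np.float64(-154.9))
jar_center mask [327. 209.] (np.float64(0.0839), np.float64(-85.0))
jar_center tip [326. 213.] (np.float64(0.082), np.float64(-89.7))
brush_center mask [270. 228.] (np.float64(0.0798), np.float64(124.9))
brush_center tip [269. 230.] (np.float64(0.0809), np.float64(125.1))
tree_center 0.9 [0.556 0.435 0.036]
horn_center 0.81 [ 0.542 -0.395  0.005]
```

View pics/c3.png

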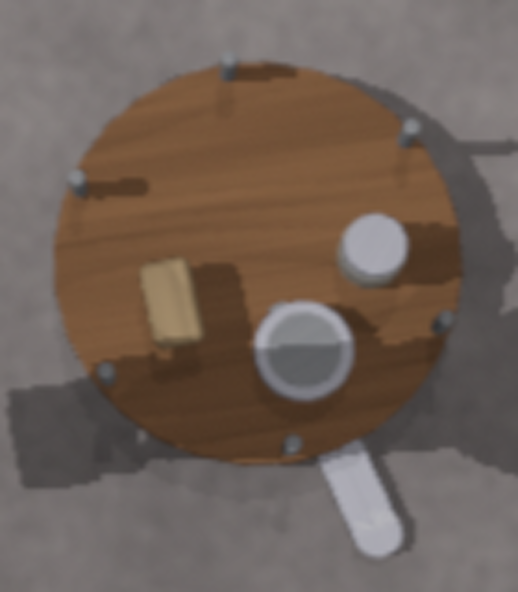

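Run:
```python
from h import *
f=lambda q:(np.array(q)+.5)/3.7-.5+[225,145]
for C in ([.5819,-.0593],[.579,-.06]):
    t=ray('top',f((304,351)),.064)[:2]-C
    for a in(-154.4,-155.4):
        d=np.array([np.cos(np.radians(a)),np.sin(np.radians(a))]); print(pol(t),'off mm',1e3*(d[0]*t[1]-d[1]*t[0]))
```

```text
(np.float64(0.0775), np.float64(-154.5)) off mm -0.15084335574840416
(np.float64(0.0775), np.float64(-154.5)) off mm 1.2013415931049245
(np.float64(0.0746), np.float64(-154.0)) off mm 0.4709225472937714
(np.float64(0.0746), np.float64(-154.0)) off mm 1.772090614327145
```

The tin is at (304,351) in the crop, about 1 mm off the tongue line. Everything stands upright, the tree and horn haven't moved, and the hand is clear. Handing in.

```bash
python3 -c "from station import *; print(finish_job())"
```

```text
the job is handed in; nothing more can be done
None
```

I turned the carousel about 170° counter-clockwise by pushing one rim post with the fingertips held loosely around it, at no more than about 0.45 rad/s. Then I opened the fingers, lifted, and moved the hand away. The job was handed in at about 19 s of the 72 s allowed; no verdict is reported.

Last checks, from the top camera:
- **Tin:** it sits at −154.5° against −155° for the tongue, about 0–2 mm off the line (limit 13 mm), and 75–78 mm from the axis.
- **Tin check disagreement:** the network's mask put the tin at −152.3°, about 3.5 mm off and still in tolerance. Its point estimate gave −154.9°.
- **Jar and brush:** both appear upright, about 80 mm from the axis.
- **Shoe tree and shoe horn:** within about 7 mm of the first readings, which is the camera's noise. The arm never came near them at low height.
- **Disc and forces:** I had no direct reading of the disc's speed. Each force reading was about 1 N and no unexpected contact showed up.

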